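# Lay the soldering brick down against its stop

### The arm

A 6-joint arm with a two-finger parallel gripper is mounted at the origin on a cart in front of the work surface, level with it; the furniture and walls round the work are solid. World frame = base frame: x ahead of the robot, y to its left, z up, the work surface at z = 0. Lengths are in m, angles in rad, forces in N, time in s.
With the tool pointing down it reaches from about 0.425 to 0.95 m from the base axis. Payload 3.5 kg.
Tool frame: the origin (TCP) lies at the very end of the fingers, on their centre line; the grasp point (between the pads) lies 19 mm behind it; z points along the fingers, y is the direction in which the jaws open and shut (so a half turn about z gives the same grasp; the last joint's range is limited). The gripper opens to 85 mm and grips with 20 to 120 N. Pads are 22 mm wide; open, the fingers measure 114 mm over their backs; the gripper's body (76 mm by 85 mm) begins 54 mm behind the grasp point. The pads swing forward as they close: fully open they stand 13 mm farther back than shut.
Start: joints at [-1.484, 0.286, 1.577, -0, 1.279, -0.15], TCP at [0.158, -0.656, 0.231] pointing down, gripper open.
Joint ranges: [-2.77, 2.77], [-0.9, 2.22], [0.21, 2.48], [-1.53, 4.67], [0.24, 2.81], [-2.84, 2.84]. Speed limits (rad/s): [2.79, 2.79, 3.14, 3.14, 3.14, 3.14].

### API

Orientations are given as [roll, pitch, yaw] about the fixed x, y, z axes, in that order (R = Rz(yaw) Ry(pitch) Rx(roll)).
In Python, from plant import ctrl gives the robot as it stands.
- The arm moves only by the tool send_rows, never from a script. Its argument "series" is a list of rows, each an object with "fingers": the finger opening in m, from 0 to 0.0854; "travel": the shift along the tool's x, y, z in m, a list of three; "dr": the turn, a rotation vector about the tool's x, y, z in rad, a list of three. In form: [{"fingers": fingers, "travel": [x, y, z], "dr": [ax, ay, az]}, ...]. A call has 1 to 5 rows; each row shifts and turns the commanded pose from where the row before left it, along the tool's axes as they then stand; what a row does not reach is not made up. A row lasts 1/12 s, in which the tool goes at most 41.7 mm and 7.16 degrees, less where a joint would pass 70% of its speed; a pose out of reach is approached as far as the arm can. A call is refused whole if a number of a shift passes 0.0417 or a number of a turn 0.125, either way. A call with a gripper value outside its range is refused whole. The fingers move at their own pace and stop on an object; "squeeze" is the grip in N (left out, the last holds). Time passes only in rows, so rows that do not move let the fingers close. It gives the time, the measured TCP pose, the force and the opening at its end, in the units of the state.
- ctrl.read_state(): the state, without advancing time (a new reading comes with each control period).
- ctrl.camera(name): name is "side" or "top"; returns the picture (400x640x3 uint8, blue, green, red); there is no depth.
- ctrl.camera_model(name): a dict with "fx", "fy", "cx", "cy" (pixels), "dist_coeffs" ([k1, k2, p1, p2, k3] as OpenCV has them; the pictures are not rectified), "rvec" (rotation vector, rad) and "tvec" (3), from world to camera coordinates, as OpenCV has them. Camera axes: x right, y down, z forward; pixel columns grow to the right and rows downward; lengths in m; the calibration is good to about 2 mm. A picture is of the moment at which its call begins. camera_model takes no time and is no camera call.
- ctrl.close_job(): hands the job in, once; it reports no verdict.
Trained networks look in the newest picture that a camera, given by its name, has taken for a name from the list of things; names that differ only in an ending like _2 or _b are one class to them, and where a whole thing is asked for, a point or a joint stands for the part that bears it (a point fixed in the world has none). Each returns a list of dicts, best first, with "confidence" (0 to 1); they miss things now and then, are a little off and sometimes report something else, mostly with a low value. They report only what shows in the picture. A call takes as long as a camera call. They do not tell look-alikes from the thing itself.
- ctrl.look_for(camera, query): "rect" ([left, top, width, height] in pixels, round what is visible of it).
- ctrl.mark_of(camera, query): "position" ([column, row] in pixels: a listed point, or the origin of a listed thing).
The state is a dict: "t": time; "joints": joint angles; "joint_velocities": joint speeds; "effort": joint torques, N m; "tcp_pos": TCP position; "orientation": TCP orientation; "contact_force": force on the tool from outside, world axes, zero at the start; "wrist_torque": the same for the moment, N m; "width": finger opening in m.
Only numpy, scipy, OpenCV 4.12 (cv2) and the standard library are available. Lean on these libraries where they do the work, as an engineer would, in place of code of your own. Each camera call takes 0.05 s, during which the arm holds its last target. There are 200 camera calls.

### The job

The soft soldering brick stands on its end at the left end of the soldering board, beside the metal stop. Tip it over to the right, away from the stop, and ease it down gently with the fingers, supporting it all the way so that it never falls freely, until it lies flat on the board with its scorched face up; then push it back so that its end lies snugly and squarely against the stop. The brick is brittle: do not lift it, squeeze it or press it hard, and leave the tweezers, the punch and the other things on the bench where they are.

Things in the scene. Friction and masses are not known exactly. Their poses are not given: they have to be found in the camera images.
- fire_brick: pale soft soldering brick, a plain block 102 x 166 x 31 mm (its own x, y, z), 0.22 to 0.45 kg, loose. It starts standing on its 102 x 31 mm end: its y axis (166 mm long) points up and its z axis (31 mm thick) points to the stop. Origin: centre of its 102 x 166 mm underside, the face that looks away from the stop at the start; its middle is 15.5 mm from there along z. The opposite, scorched face must end up on top. Standing, it is about to topple once leaned 10.6 degrees.
- brick_foot (a point): middle of the brick's lower edge on the side away from the stop at the start (83 mm from the brick's origin along its -y): the edge it tips over. Once the brick lies flat, it is the lower edge of the end that must meet the stop. Same axes as the brick.
- solder_board: flat board 212 mm (x) by 345 mm (y), 8.5 mm thick, fixed to the bench; origin at the centre of its underside on the bench top. Its y axis points from the stop along the board, roughly to the robot's right: the brick is tipped in that direction.
- stop_face (a point): middle of the foot of the stop's face, at the height of the board's top surface. The stop is a fixed aluminium angle, 150 mm long across the board (x) and 22 mm high; its face looks along the board's y axis. Same axes as the board. The brick starts with its back face 5 to 20 mm in front of this face.
- tweezers: tweezers, 16 x 126 x 7 mm, lying loose along one long edge of the board; origin at the centre of the underside
- punch: small steel dapping punch, 13 x 68 x 13 mm, lying loose along the other long edge of the board; origin at the centre of the underside
- steel_block: flat polished steel block 64 x 64 x 20 mm beside the board; origin at the centre of the underside
- ring_cone: white porcelain cone, 46 mm wide and 100 mm tall, standing beside the board; origin at the centre of the underside
- brass_scrap: bent piece of brass sheet, 42 x 50 x 19 mm, on the bench left of the board; origin at the centre of the underside
Things that resemble listed ones, but are neither listed nor needed, are in the scene too. What is shaped like the fire_brick but blue is not meant.

How it is judged:
By the outcome, as a careful person would: the job done as asked, in the order asked, and still so for the second after the job is handed in, with the robot touching nothing.
It also fails if it takes over 69 s, if anything falls off the work surface, if the arm or the gripper's body presses on something with over 40 N, if the wrist force passes 120 N, or if a joint passes its speed limit or range.

## Working session

There is one attempt and no reset: what is moved stays moved. The work goes in short steps, Python scripts to look and compute and a tool call to move; the robot and the scene stay as the last step left them, time stands still between calls to the robot, and variables do not carry over. Pictures are saved under pics/ and viewed, about 8 in all and at most 12, crops included, and the job is handed in when it is done.

Besides the shell and the picture viewer there is one more tool, called by a JSON object that holds its "op" and its "data". send_rows: Moves the arm, as the interface text tells. Its arguments: {"type":"object","properties":{"series":{"type":"array","items":{"type":"object","properties":{"fingers":{"type":"number"},"travel":{"type":"array","items":{"type":"number"}},"dr":{"type":"array","items":{"type":"number"}}}}},"squeeze":{"type":"number"}},"required":["series"]}

```bash
ls; mkdir -p pics; cat > h.py <<'E'
import numpy as np, cv2
from plant import ctrl
from scipy.spatial.transform import Rotation as R
def cm(n):
    m=ctrl.camera_model(n);K=np.array([[m['fx'],0,m['cx']],[0,m['fy'],m['cy']],[0,0,1]],float)
    return K,np.array(m['dist_coeffs'],float),np.array(m['rvec'],float),np.array(m['tvec'],float)
def proj(n,P):
    K,d,r,t=cm(n);return cv2.projectPoints(np.array(P,float).reshape(-1,1,3),r,t,K,d)[0].reshape(-1,2)
def ray(n,uv):
    K,d,r,t=cm(n);x=cv2.undistortPoints(np.array(uv,float).reshape(1,1,2),K,d)[0,0]
    M=cv2.Rodrigues(r)[0];return -M.T@t,M.T@np.array([x[0],x[1],1])
def atz(n,uv,z):
    o,v=ray(n,uv);return o+v*(z-o[2])/v[2]
def snap(n,f):
    im=ctrl.camera(n);cv2.imwrite('pics/'+f+'.png',im);return im
E
python3 - <<'E'
from h import *
for n in('top','side'):
    snap(n,n+'0')
    K,d,r,t=cm(n);print(n,K[0,0],'cam at',ray(n,(320,200))[0].round(3))
    for q in('fire_brick','brick_foot','stop_face','solder_board','tweezers','punch','steel_block','ring_cone','brass_scrap'):
        for k in ctrl.mark_of(n,q)[:2]:
            z={'brick_foot':.0085,'stop_face':.0085,'fire_brick':.0915}.get(q,0)
            print(q,np.round(k['position'],1),round(k['confidence'],2),atz(n,k['position'],z).round(3))
print(ctrl.read_state())
E
```

```text
pics
top 439.49058444378886 cam at [ 0.336 -0.011  1.566]
fire_brick [266.2 182.3] 0.84 [0.551 0.22  0.091]
fire_brick [284.2 242.8] 0.73 [0.346 0.155 0.091]
brick_foot [270.4 185.5] 0.79 [0.551 0.217 0.008]
brick_foot [330.1 182.6] 0.76 [0.563 0.003 0.008]
stop_face [318.  182.9] 0.79 [0.561 0.047 0.008]
stop_face [330.1 184. ] 0.48 [0.558 0.003 0.008]
solder_board [353.4 179.7] 0.84 [ 0.575 -0.08   0.   ]
tweezers [347.1 206.4] 0.68 [ 0.478 -0.058  0.   ]
tweezers [440.7 190.7] 0.4 [ 0.537 -0.395  0.   ]
punch [356.6 155.2] 0.42 [ 0.665 -0.092  0.   ]
steel_block [442.3 194. ] 0.55 [ 0.525 -0.4    0.   ]
ring_cone [226.3 196. ] 0.65 [0.513 0.378 0.   ]
brass_scrap [232.4 156. ] 0.5 [0.66  0.361 0.   ]
side 408.1358270958135 cam at [0.309 0.502 1.023]
fire_brick [292.1 210.9] 0.83 [0.569 0.024 0.091]
fire_brick [267.2 283.1] 0.6 [0.548 0.228 0.092]
brick_foot [296.7 224.3] 0.92 [0.563 0.017 0.008]
brick_foot [350.4 291.7] 0.78 [0.36  0.149 0.008]
stop_face [294.7 235.2] 0.56 [0.555 0.05  0.008]
solder_board [307. 200.] 0.9 [ 0.568 -0.073  0.   ]
solder_board [207.9 329.2] 0.75 [0.65
[... 410 characters left out ...]
.   ]
{'t': 1.0, 'joints': array([-1.48402211e+00,  2.86310134e-01,  1.57668859e+00, -3.04382986e-05,
        1.27861215e+00, -1.50008381e-01]), 'joint_velocities': array([ 1.98527401e-03, -7.26244820e-04,  8.57513640e-04, -1.33923005e-04,
       -9.66021511e-05, -4.42425086e-04]), 'effort': array([-4.05025294e-04, -4.05973256e+01, -2.92948151e+01, -1.92311732e-04,
        5.74423939e-04,  1.95607669e-06]), 'tcp_pos': array([ 0.15835391, -0.65614872,  0.23132429]), 'orientation': array([-3.14157028e+00,  2.60982016e-05,  2.36791370e-01]), 'contact_force': array([0.27034244, 0.23187085, 0.13975607]), 'wrist_torque': array([-0.00890309,  0.00778187, -0.00250139]), 'width': 0.08541544777824957}
```

View pics/top0.png

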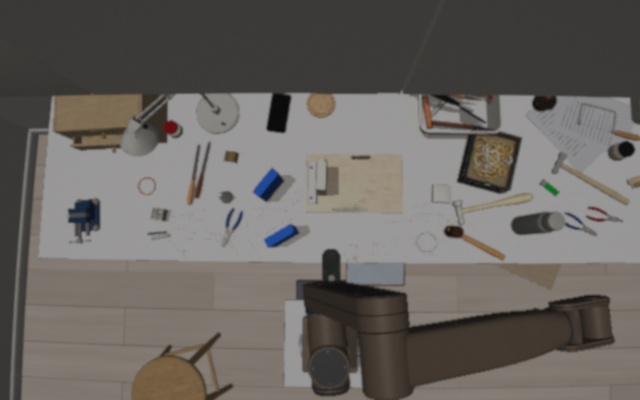

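View pics/side0.png

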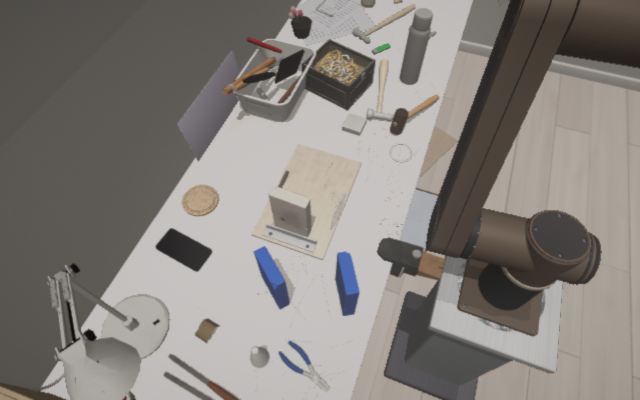

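The top view shows the standing brick at about (321,177), the board spanning columns 306–402 and the stop at about column 311. The side view shows the brick at (291,212) and the stop at (291,236). Two blue decoys stand left of the stop. I'll overlay a model of the board and brick to settle the pose.

```bash
cat >> h.py <<'E'
def brick(foot,yaw,lean,L=.166,W=.102,T=.031):
    # yaw: of board axis; y' = tipping dir. returns 8 corners (foot edge pivot), lean 0 = standing
    ty=np.array([-np.sin(yaw),np.cos(yaw),0]); tx=np.array([np.cos(yaw),np.sin(yaw),0]); up=np.array([0,0,1.])
    ly=up*np.cos(lean)+ty*np.sin(lean); lz=-ty*np.cos(lean)+up*np.sin(lean)
    return np.array([np.array(foot)+a*W/2*tx+b*L*ly+c*T*lz for a in(-1,1) for b in(0,1) for c in(0,1)])
E_=[(0,1),(0,2),(0,4),(1,3),(1,5),(2,3),(2,6),(3,7),(4,5),(4,6),(5,7),(6,7)]
def draw(im,n,box,polys,s=5):
    x0,y0,w,h=box;c=cv2.resize(im[y0:y0+h,x0:x0+w],None,fx=s,fy=s,interpolation=cv2.INTER_CUBIC)
    for P,edges,col in polys:
        q=(proj(n,P)-[x0,y0]+.5)*s-.5
        for a,b in edges: cv2.line(c,tuple(int(v) for v in q[a].round()),tuple(int(v) for v in q[b].round()),col,1)
    return c
E
python3 - <<'E'
from h import *
yaw=np.pi
# board quad edges
c=np.array([.568,-.077,.0085]);B=[c+[a*.106,b*.1725,0] for a,b in((-1,-1),(1,-1),(1,1),(-1,1))]
S=[[.561-.075,.048,.0085],[.561+.075,.048,.0085],[.561+.075,.048,.0305],[.561-.075,.048,.0305]]
sq=[(0,1),(1,2),(2,3),(3,0)]
bk=brick([.563,.005,.0085],yaw,0)
out=[]
for n,box in(('top',(300,148,110,70)),('side',(245,140,120,120))):
    im=cv2.imread('pics/%s0.png'%n)
    out.append(draw(im,n,box,[],5)); 
    k=draw(im,n,box,[(B,sq,(0,255,0)),(S,sq,(255,0,0)),(bk,E_,(0,0,255))],5);out.append(k)
cv2.imwrite('pics/ov_t.png',np.vstack([out[0],out[1]])[:700]);cv2.imwrite('pics/a.png',cv2.resize(np.vstack(out[:2]),None,fx=.85,fy=.85));cv2.imwrite('pics/b.png',cv2.resize(np.hstack([out[2][:,:500],out[3][:,:500]]),None,fx=.8,fy=.8))
E
```

```text
(no output)
```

View pics/a.png

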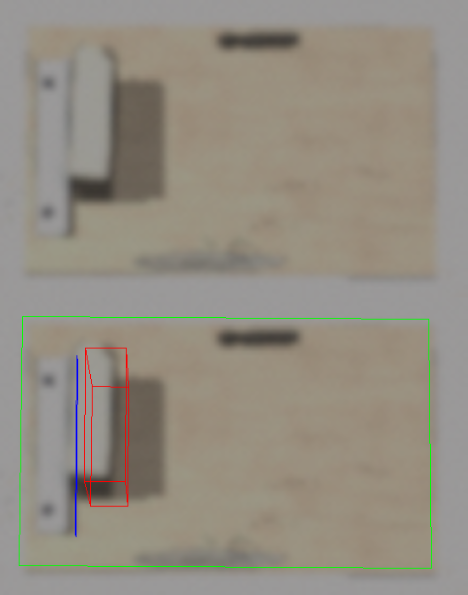

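View pics/b.png

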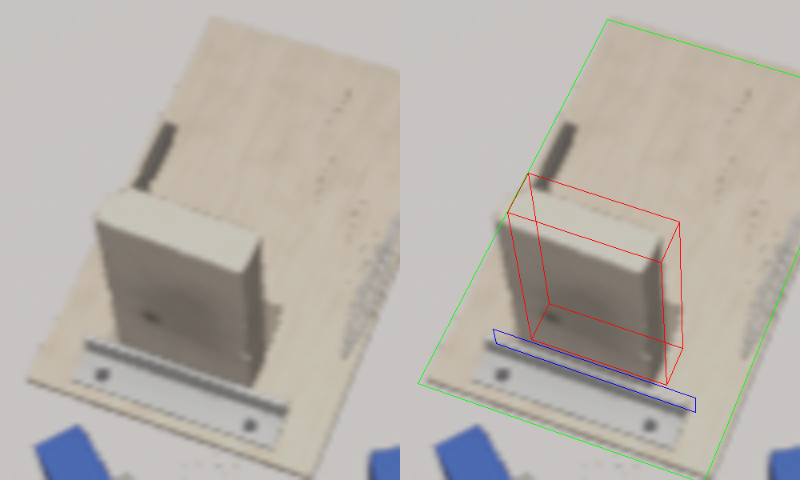

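```bash
cat >> h.py <<'E'
from scipy.optimize import least_squares
E
python3 - <<'E'
from h import *
T=lambda u,v:(300+(u/.85+.5)/5-.5,148+(v/.85+.5)/5-.5)
S=lambda u,v:(245+(u/.8+.5)/5-.5,140+(v/.8+.5)/5-.5)
# corner idx: a(x'side)*4+b*2+c ; yaw=pi => x' = -x : a=0 -> far (+x), a=1 -> near
obs=[('top',3,T(78,47)),('top',2,T(115,50)),('top',6,T(110,180)),('top',7,T(69,178)),
('side',3,S(97,220)),('side',2,S(123,187)),('side',6,S(263,238)),('side',7,S(242,273)),('side',5,S(252,388))]
def f(p):
    b=brick([p[0],p[1],.0085],p[2],0)
    return np.concatenate([proj(n,b[i])[0]-o for n,i,o in obs])
r=least_squares(f,[.56,.005,np.pi],loss='soft_l1');print('brick',r.x,r.x[2]-np.pi,f(r.x).reshape(-1,2).round(1))
ob=[('top',0,T(434,27)),('top',1,T(26,27)),('top',2,T(26,274)),('top',3,T(434,275)),('side',1,S(27,379)),('side',2,S(312,479)),('side',0,S(210,16))]
def g(p):
    c,s=np.cos(p[2]),np.sin(p[2]);Q=np.array([[.106,-.1725],[.106,.1725],[-.106,.1725],[-.106,-.1725]])
    P=np.c_[Q@np.array([[c,s],[-s,c]])+p[:2],np.full(4,.0085)]
    return np.concatenate([proj(n,P[i])[0]-o for n,i,o in ob])
r=least_squares(g,[.56,-.08,0],loss='soft_l1');print('board',r.x,g(r.x).reshape(-1,2).round(1))
for n in('top','side'):
    ctrl.camera(n)
    print(n,[(np.round(k['position'],1),round(k['confidence'],2),atz(n,k['position'],.0085).round(3)) for k in ctrl.mark_of(n,'stop_face')+ctrl.mark_of(n,'brick_foot')])
print(ctrl.read_state()['t'])
E
```

```text
brick [0.56593462 0.01459816 3.09453848] -0.04705416938045781 [[-0.5 -0.6]
 [ 0.4 -0.8]
 [-0.2 -0.1]
 [-0.2 -0.1]
 [-0.2 -0.2]
 [-1.  -1.6]
 [ 1.2 -0.6]
 [ 1.2  0.7]
 [ 0.5  2.4]]
board [ 0.56370323 -0.08158499  0.00410691] [[-0.2 -0.4]
 [ 0.2 -0.6]
 [-0.3 -0.2]
 [ 0.8 -0.2]
 [-0.1  0.3]
 [ 0.3  0.1]
 [ 0.8  0.2]]
top [(array([317.5, 181.8]), 0.6, array([0.565, 0.048, 0.008])), (array([329.6, 184.7]), 0.9, array([0.555, 0.005, 0.008])), (array([287. , 241.4]), 0.61, array([0.352, 0.154, 0.008])), (array([268. , 187.7]), 0.56, array([0.543, 0.226, 0.008])), (array([353.5, 181.6]), 0.32, array([ 0.567, -0.08 ,  0.008]))]
side [(array([291.8, 236.3]), 0.84, array([0.562, 0.056, 0.008])), (array([268.2, 294.5]), 0.92, array([0.554, 0.23 , 0.008])), (array([295.8, 222.4]), 0.9, array([0.568, 0.012, 0.008])), (array([348.4, 295.6]), 0.77, array([0.362, 0.16 , 0.008]))]
1.3
```

{"op": "send_rows", "data": {"series": [{"fingers": 0.06,"travel": [0.0277,-0.0284,0],"dr": [0,0,0]},{"fingers": 0.06,"travel": [0.0277,-0.0284,0],"dr": [0,0,0]},{"fingers": 0.06,"travel": [0.0277,-0.0284,0],"dr": [0,0,0]},{"fingers": 0.06,"travel": [0.0277,-0.0284,0],"dr": [0,0,0]},{"fingers": 0.06,"travel": [0.0277,-0.0284,0],"dr": [0,0,0]}]}}

```text
t: 1.72
tcp_pos: [0.2603, -0.484, 0.2313]
orientation: [3.141, -0.0, 0.236]
contact_force: [0.6, -0.8, -0.3]
width: 0.06
```

{"op": "send_rows", "data": {"series": [{"fingers": 0.06,"travel": [0.0277,-0.0284,0],"dr": [0,0,0]},{"fingers": 0.06,"travel": [0.0277,-0.0284,0],"dr": [0,0,0]},{"fingers": 0.06,"travel": [0.0277,-0.0284,0],"dr": [0,0,0]},{"fingers": 0.06,"travel": [0.0277,-0.0284,0],"dr": [0,0,0]},{"fingers": 0.06,"travel": [0.0277,-0.0284,0],"dr": [0,0,0]}]}}

```text
t: 2.13
tcp_pos: [0.3616, -0.3134, 0.2317]
orientation: [3.141, -0.001, 0.236]
contact_force: [0.4, -0.2, 0.6]
width: 0.06
```

{"op": "send_rows", "data": {"series": [{"fingers": 0.06,"travel": [0.0277,-0.0284,0],"dr": [0,0,0]},{"fingers": 0.06,"travel": [0.0277,-0.0284,0],"dr": [0,0,0]},{"fingers": 0.06,"travel": [0.0277,-0.0284,0],"dr": [0,0,0]},{"fingers": 0.06,"travel": [0.0277,-0.0284,0],"dr": [0,0,0]},{"fingers": 0.06,"travel": [0.0277,-0.0284,0],"dr": [0,0,0]}]}}

```text
t: 2.55
tcp_pos: [0.463, -0.1427, 0.2318]
orientation: [3.141, -0.001, 0.237]
contact_force: [-0.0, -0.3, 0.4]
width: 0.0598
```

{"op": "send_rows", "data": {"series": [{"fingers": 0.06,"travel": [0.0277,-0.0284,0],"dr": [0,0,0.055]},{"fingers": 0.06,"travel": [0.0261,-0.0299,0],"dr": [0,0,0.055]},{"fingers": 0.06,"travel": [0.0245,-0.0313,0],"dr": [0,0,0.055]},{"fingers": 0.06,"travel": [0.0227,-0.0325,0],"dr": [0,0,0.055]},{"fingers": 0.06,"travel": [0.021,-0.0337,0],"dr": [0,0,0.055]}]}}

```text
t: 2.97
tcp_pos: [0.5647, 0.028, 0.2317]
orientation: [3.141, -0.001, -0.041]
contact_force: [1.0, -0.9, -0.2]
width: 0.0601
```

{"op": "send_rows", "data": {"series": [{"fingers": 0.06,"travel": [0,0,0],"dr": [0,0,0]},{"fingers": 0.06,"travel": [0,0,0],"dr": [0,0,0]}]}}

```text
t: 3.13
tcp_pos: [0.5644, 0.0278, 0.2312]
orientation: [3.141, 0.0, -0.034]
contact_force: [-0.4, -0.4, -1.0]
width: 0.0597
```

```bash
python3 - <<'E'
from h import *
st=ctrl.read_state();p=st['tcp_pos'];print(p,st['orientation'],st['joints'].round(2),st['t'])
M=R.from_euler('xyz',st['orientation']).as_matrix()
bk=brick([.565,.0125,.0085],np.pi-.045,0)
# finger axis lines
P=[p+M@np.array(v) for v in([0,.03,0],[0,.03,-.05],[0,-.03,0],[0,-.03,-.05])]
o=[]
for n,box in(('side',(245,110,120,150)),('top',(280,120,110,90))):
    im=snap(n,n+'1');o.append(draw(im,n,box,[],4));o.append(draw(im,n,box,[(bk,E_,(0,0,255)),(P,[(0,1),(2,3)],(0,255,0))],4))
a=cv2.resize(np.hstack(o[:2]),(640,400));cv2.imwrite('pics/c.png',cv2.resize(np.hstack(o[:2]),None,fx=.83,fy=.83))
E
```

```text
[0.56442305 0.02777101 0.23117283] [ 3.14139418e+00  3.68381391e-04 -3.41678514e-02] [-0.13  0.05  1.85 -0.    1.25  1.47] 3.1333
```

View pics/c.png

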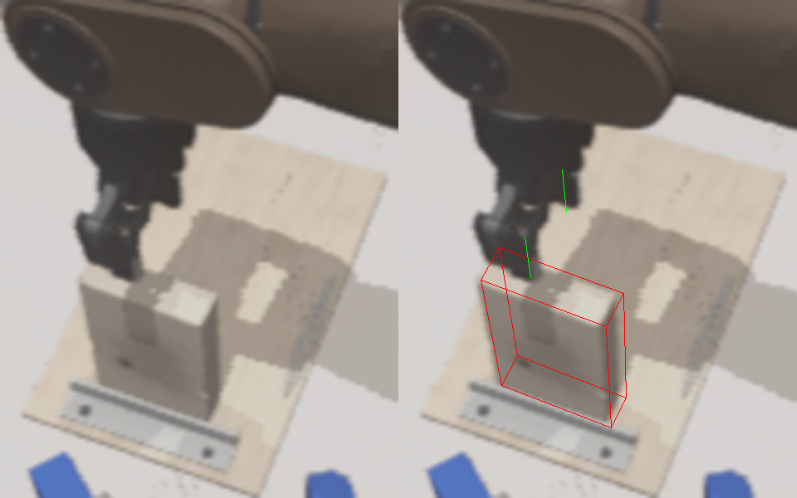

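The fingers (tips at about (130,280) and (172,205) in the crop) straddle the brick, and the modelled brick matches its outline to within about 2 raw pixels. Next I descend and narrow the gap without gripping.

{"op": "send_rows", "data": {"series": [{"fingers": 0.06,"travel": [0,0,0.025],"dr": [0,0,0]},{"fingers": 0.06,"travel": [0,0,0.025],"dr": [0,0,0]},{"fingers": 0.06,"travel": [0,0,0.02],"dr": [0,0,0]},{"fingers": 0.06,"travel": [0,0,0.02],"dr": [0,0,0]},{"fingers": 0.06,"travel": [0,0,0],"dr": [0,0,0]}]}}

```text
t: 3.65
tcp_pos: [0.5603, 0.0247, 0.1367]
orientation: [-3.141, 0.009, -0.041]
contact_force: [-1.0, -0.1, -0.5]
width: 0.0599
```

{"op": "send_rows", "data": {"squeeze": 20, "series": [{"fingers": 0.042,"travel": [0,0,0],"dr": [0,0,0]},{"fingers": 0.042,"travel": [0,0,0],"dr": [0,0,0]},{"fingers": 0.042,"travel": [0,0,0],"dr": [0,0,0]}]}}

```text
t: 3.9
tcp_pos: [0.5651, 0.0252, 0.1435]
orientation: [3.141, -0.004, -0.039]
contact_force: [0.7, -0.8, -0.1]
width: 0.0419
```

```bash
python3 - <<'E'
from h import *
st=ctrl.read_state();p=st['tcp_pos'];print(p,st['orientation'],st['joints'].round(2),st['t'],st['width'],st['contact_force'])
im=snap('side','side2');im2=snap('top','top2')
cv2.imwrite('pics/d.png',np.hstack([draw(im,'side',(250,110,90,120),[],5)[:580,:430],draw(im2,'top',(295,140,60,80),[],6)[:580,:360]][:1]+[np.pad(draw(im2,'top',(295,140,60,80),[],6),((0,100),(0,0),(0,0)))[:580]]))
E
```

```text
[0.56510663 0.0252032  0.14348447] [ 3.14124847 -0.00353032 -0.03903846] [-0.13  0.13  1.92 -0.    1.08  1.48] 3.9 0.0419048756964906 [ 0.66775497 -0.76570966 -0.12755479]
```

View pics/d.png

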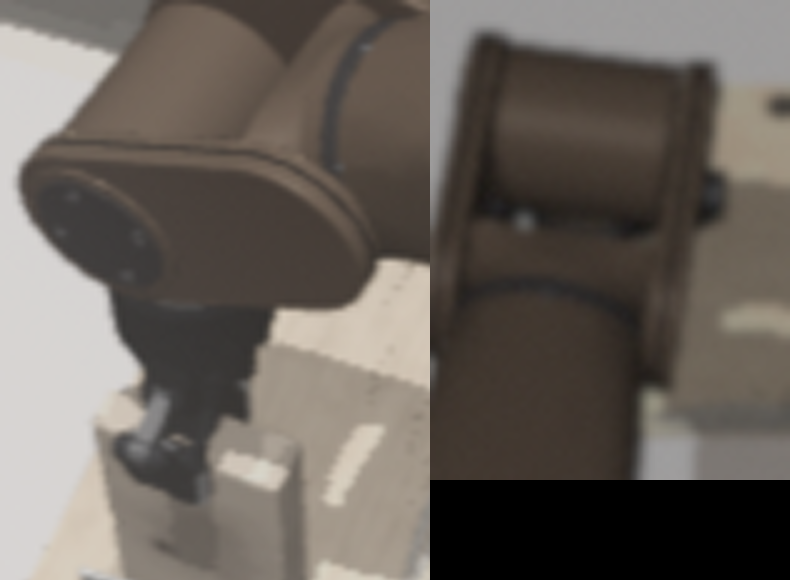

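The back finger sits on the stop side of the brick, around (165,460), with no contact force. Closing to 37 mm and starting the arc about the foot edge.

{"op": "send_rows", "data": {"series": [{"fingers": 0.037,"travel": [0,0,0],"dr": [0,0,0]},{"fingers": 0.037,"travel": [0,0,0],"dr": [0,0,0]},{"fingers": 0.037,"travel": [0,0.004,-0.0005],"dr": [0.03,0,0]},{"fingers": 0.037,"travel": [0,0.004,-0.0005],"dr": [0.03,0,0]},{"fingers": 0.037,"travel": [0,0.004,-0.0005],"dr": [0.03,0,0]}]}}

```text
t: 4.42
tcp_pos: [0.5636, 0.0141, 0.1428]
orientation: [-3.05, -0.001, -0.037]
contact_force: [0.3, 0.1, -0.9]
width: 0.037
```

{"op": "send_rows", "data": {"series": [{"fingers": 0.037,"travel": [0,0.004,-0.0005],"dr": [0.03,0,0]},{"fingers": 0.037,"travel": [0,0.004,-0.0005],"dr": [0.03,0,0]},{"fingers": 0.037,"travel": [0,0.004,-0.0005],"dr": [0.03,0,0]}]}}

```text
t: 4.67
tcp_pos: [0.5632, 0.0017, 0.1429]
orientation: [-2.96, -0.001, -0.038]
contact_force: [0.5, -0.7, 0.2]
width: 0.037
```

```bash
python3 - <<'E'
from h import *
st=ctrl.read_state();p=st['tcp_pos'];print(p,st['orientation'],st['joints'].round(2),st['t'],st['width'],st['contact_force'])
snap('side','side3')
E
```

```text
[0.56318373 0.00168576 0.14286838] [-2.96039218e+00 -6.51866407e-04 -3.77826614e-02] [-0.26  0.14  1.93  0.2   1.12  1.26] 4.6667 0.037034330326563294 [ 0.45662021 -0.70889549  0.23006248]
```

{"op": "send_rows", "data": {"series": [{"fingers": 0.037,"travel": [0,0.004,-0.0005],"dr": [0.03,0,0]},{"fingers": 0.037,"travel": [0,0.004,-0.0005],"dr": [0.03,0,0]},{"fingers": 0.037,"travel": [0,0.004,-0.0005],"dr": [0.03,0,0]},{"fingers": 0.037,"travel": [0,0.004,-0.0005],"dr": [0.03,0,0]},{"fingers": 0.037,"travel": [0,0.004,-0.0005],"dr": [0.03,0,0]}]}}

```text
t: 5.13
tcp_pos: [0.5624, -0.0182, 0.1404]
orientation: [-2.811, -0.0, -0.038]
contact_force: [-0.2, 0.4, -0.4]
width: 0.0367
```

```bash
python3 - <<'E'
from h import *
st=ctrl.read_state();p=st['tcp_pos'];print(p,st['orientation'],st['joints'].round(2),st['t'],st['width'],st['contact_force'],st['wrist_torque'])
th=np.pi+st['orientation'][0];print('theta',th)
bk=brick([.565,.0125,.0085],np.pi-.04,th)
im=snap('side','side4');im2=snap('top','top4')
a=draw(im,'side',(240,120,110,120),[(bk,E_,(0,0,255))],5)[:580,:540];b=draw(im2,'top',(300,150,60,60),[(bk,E_,(0,0,255))],4)
cv2.imwrite('pics/e.png',np.hstack([a,np.pad(b,((0,580-240),(0,0),(0,0)))]))
E
```

```text
[ 0.56235245 -0.01824716  0.1403719 ] [-2.81113456e+00 -2.92299798e-04 -3.77846412e-02] [-0.35  0.16  1.93  0.34  1.18  1.1 ] 5.1333 0.03671494508372623 [-0.22344259  0.42046382 -0.44889711] [-0.17661215  0.01017087 -0.03162052]
theta 0.3304580899904397
```

View pics/e.png

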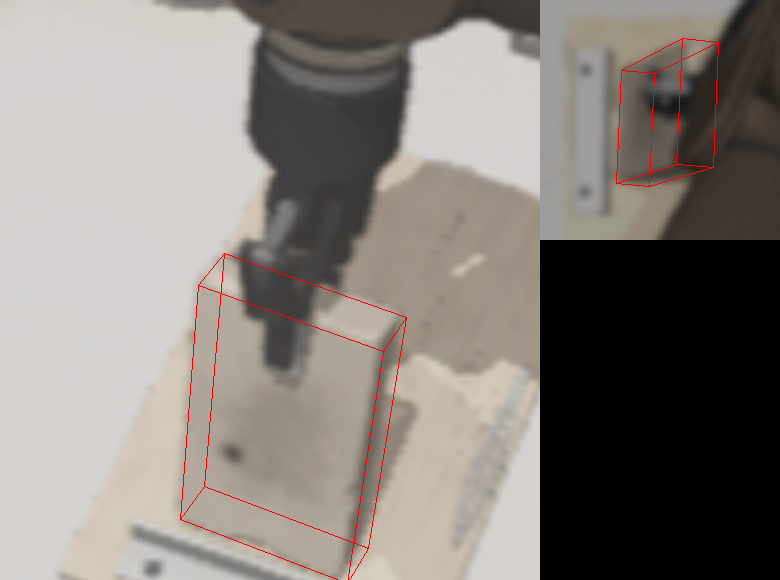

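The brick follows the fingers exactly: the overlay at a lean of 19° matches at all corners, and the foot has not slid. Continuing.

{"op": "send_rows", "data": {"series": [{"fingers": 0.037,"travel": [0,0.004,-0.0005],"dr": [0.03,0,0]},{"fingers": 0.037,"travel": [0,0.004,-0.0005],"dr": [0.03,0,0]},{"fingers": 0.037,"travel": [0,0.004,-0.0005],"dr": [0.03,0,0]},{"fingers": 0.037,"travel": [0,0.004,-0.0005],"dr": [0.03,0,0]},{"fingers": 0.037,"travel": [0,0.004,-0.0005],"dr": [0.03,0,0]}]}}

```text
t: 5.65
tcp_pos: [0.5616, -0.0373, 0.135]
orientation: [-2.662, -0.0, -0.037]
contact_force: [0.4, -0.5, -0.6]
width: 0.0372
```

{"op": "send_rows", "data": {"series": [{"fingers": 0.038,"travel": [0,0.0035,-0.0005],"dr": [0.03,0,0]},{"fingers": 0.039,"travel": [0,0.0035,-0.0005],"dr": [0.03,0,0]},{"fingers": 0.04,"travel": [0,0.0035,-0.0005],"dr": [0.03,0,0]},{"fingers": 0.041,"travel": [0,0.0035,-0.0005],"dr": [0.03,0,0]},{"fingers": 0.042,"travel": [0,0.0035,-0.0005],"dr": [0.03,0,0]}]}}

```text
t: 6.07
tcp_pos: [0.5609, -0.0541, 0.1279]
orientation: [-2.509, -0.0, -0.038]
contact_force: [-0.3, 0.6, -1.1]
width: 0.0423
```

{"op": "send_rows", "data": {"series": [{"fingers": 0.043,"travel": [0,0.0035,-0.0006],"dr": [0.03,0,0]},{"fingers": 0.044,"travel": [0,0.0035,-0.0006],"dr": [0.03,0,0]},{"fingers": 0.045,"travel": [0,0.0035,-0.0006],"dr": [0.03,0,0]},{"fingers": 0.046,"travel": [0,0.0035,-0.0006],"dr": [0.03,0,0]},{"fingers": 0.047,"travel": [0,0.0035,-0.0006],"dr": [0.03,0,0]}]}}

```text
t: 6.48
tcp_pos: [0.5603, -0.0696, 0.119]
orientation: [-2.359, 0.0, -0.038]
contact_force: [-0.1, -0.2, -2.3]
width: 0.047
```

```bash
python3 - <<'E'
from h import *
st=ctrl.read_state();p=st['tcp_pos'];print(p,st['orientation'],st['joints'].round(2),st['t'],st['width'],st['contact_force'],st['wrist_torque'])
th=np.pi+st['orientation'][0];print('theta',th)
M=R.from_euler('xyz',st['orientation']).as_matrix();w=st['width']
print('tool origin rel foot, in tool axes', M.T@(p-np.array([.565,.0125,.0085])), 'lower pad tip', p+M@[0,w/2,0])
bk=brick([.565,.0125,.0085],np.pi-.04,th)
im=snap('side','side5');im2=snap('top','top5')
a=draw(im,'side',(240,100,110,120),[(bk,E_,(0,0,255))],5)[:580,:540];b=draw(im2,'top',(300,150,60,60),[(bk,E_,(0,0,255))],4)
cv2.imwrite('pics/f.png',np.hstack([a,np.pad(b,((0,580-240),(0,0),(0,0)))]))
E
```

```text
[ 0.56030254 -0.06963619  0.11896762] [-2.35867573e+00  8.80573981e-06 -3.84047431e-02] [-0.58  0.35  1.87  0.65  1.44  0.76] 6.4833 0.046996651642230755 [-0.08918019 -0.21708728 -2.27421034] [-0.40497044  0.02634105  0.0323621 ]
theta 0.782916927251244
tool origin rel foot, in tool axes [-0.00154132 -0.01961043 -0.13632523] lower pad tip [ 0.55966284 -0.0862809   0.10239307]
```

View pics/f.png

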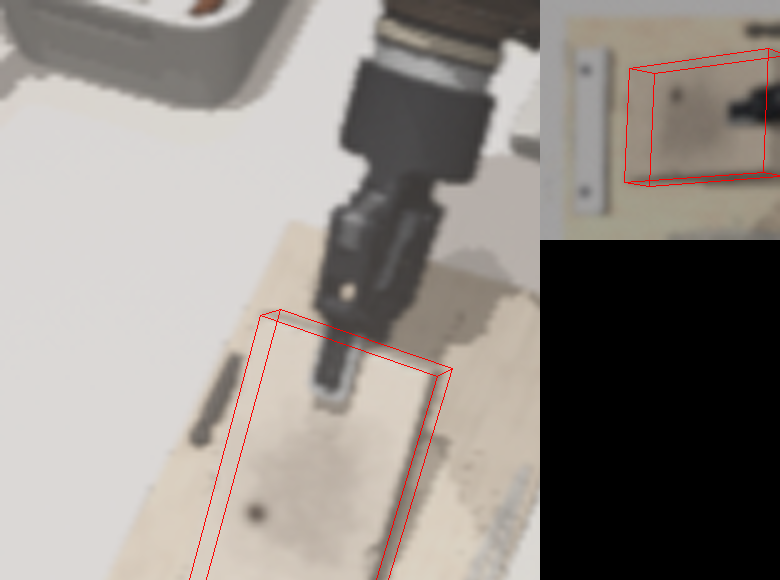

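The brick leans 45° on the lower finger, with about 2.3 N on the tool and no slip. From here I hold the tool tilt, open the upper finger away and lower the end.

{"op": "send_rows", "data": {"series": [{"fingers": 0.049,"travel": [0,0.004,0],"dr": [0,0,0]},{"fingers": 0.051,"travel": [0,0.004,0],"dr": [0,0,0]},{"fingers": 0.053,"travel": [0,0.004,0.0005],"dr": [0,0,0]},{"fingers": 0.055,"travel": [0,0.004,0.0005],"dr": [0,0,0]},{"fingers": 0.058,"travel": [0,0.004,0.0005],"dr": [0,0,0]}]}}

```text
t: 7.0
tcp_pos: [0.5598, -0.0824, 0.1039]
orientation: [-2.362, -0.0, -0.038]
contact_force: [0.9, -0.8, -1.1]
width: 0.058
```

{"op": "send_rows", "data": {"series": [{"fingers": 0.06,"travel": [0,0.004,0.001],"dr": [0,0,0]},{"fingers": 0.062,"travel": [0,0.004,0.001],"dr": [0,0,0]},{"fingers": 0.065,"travel": [0,0.004,0.001],"dr": [0,0,0]},{"fingers": 0.068,"travel": [0,0.004,0.001],"dr": [0,0,0]},{"fingers": 0.07,"travel": [0,0.004,0.001],"dr": [0,0,0]}]}}

```text
t: 7.42
tcp_pos: [0.5594, -0.0933, 0.0861]
orientation: [-2.362, 0.0, -0.038]
contact_force: [-0.4, -0.2, -1.5]
width: 0.0702
```

```bash
cat >> h.py <<'E'
def rep(th,name=None,foot=(.565,.0125,.0085),box=(240,90,110,120)):
    st=ctrl.read_state();p=st['tcp_pos'];w=st['width'];print(p.round(4),st['orientation'].round(3),st['joints'].round(2),st['t'],w,st['contact_force'].round(1))
    M=R.from_euler('xyz',st['orientation']).as_matrix();print('lower tip (no recess)',(p+M@[0,w/2,0]).round(4))
    bk=brick(foot,np.pi-.04,th)
    print('E z',bk[2][1:].round(4))
    im=snap('side',name+'s');im2=snap('top',name+'t')
    a=draw(im,'side',box,[(bk,E_,(0,0,255))],5)[:580,:540];b=draw(im2,'top',(300,150,64,60),[(bk,E_,(0,0,255))],4)
    cv2.imwrite('pics/'+name+'.png',np.hstack([a,np.pad(b,((0,a.shape[0]-240),(0,0),(0,0)))]))
E
python3 -c "
from h import *
rep(1.1,'g')"
```

```text
[ 0.5594 -0.0933  0.0861] [-2.362  0.    -0.038] [-0.62  0.42  1.85  0.64  1.41  0.71] 7.4167 0.07019727696538433 [-0.4 -0.2 -1.5]
lower tip (no recess) [ 0.5584 -0.1182  0.0614]
E z [-0.1374  0.0838]
```

View pics/g.png

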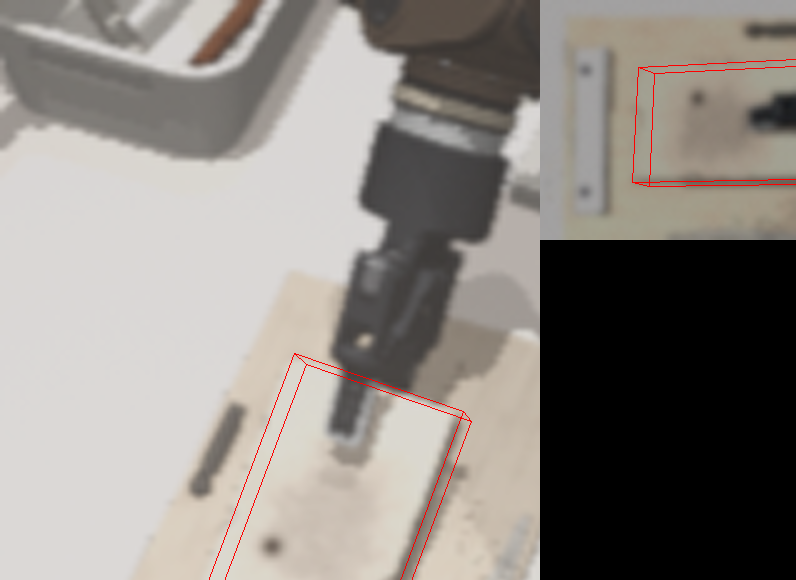

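The brick leans about 63°, with its lower edge resting on the lower finger, and the overlay matches. Lowering further while sliding out a little.

{"op": "send_rows", "data": {"series": [{"fingers": 0.07,"travel": [0,0.0047,0.0005],"dr": [0,0,0]},{"fingers": 0.07,"travel": [0,0.0047,0.0008],"dr": [0,0,0]},{"fingers": 0.07,"travel": [0,0.0047,0.001],"dr": [0,0,0]},{"fingers": 0.07,"travel": [0,0.0047,0.001],"dr": [0,0,0]}]}}

```text
t: 7.85
tcp_pos: [0.559, -0.1044, 0.0705]
orientation: [-2.362, -0.0, -0.038]
contact_force: [0.2, -1.2, -1.5]
width: 0.0704
```

{"op": "send_rows", "data": {"series": [{"fingers": 0.07,"travel": [0,0.0047,0.001],"dr": [0,0,0]},{"fingers": 0.07,"travel": [0,0.0047,0.0011],"dr": [0,0,0]},{"fingers": 0.07,"travel": [0,0.0047,0.0012],"dr": [0,0,0]},{"fingers": 0.07,"travel": [0,0.0047,0.0012],"dr": [0,0,0]}]}}

```text
t: 8.18
tcp_pos: [0.5585, -0.1146, 0.054]
orientation: [-2.362, 0.0, -0.038]
contact_force: [-0.2, -0.8, -2.1]
width: 0.0701
```

```bash
python3 -c "
from h import *
rep(1.35,'g2')
# fit lean by edge support in the top picture: marks
for n in('side','top'):
  print(n,[(np.round(k['position'],1),round(k['confidence'],2)) for k in ctrl.mark_of(n,'brick_foot')[:3]],[(np.round(k['position'],1),round(k['confidence'],2)) for k in ctrl.mark_of(n,'fire_brick')[:3]])
  print(proj(n,[.565,.0125,.0085]))
"
```

```text
[ 0.5585 -0.1146  0.054 ] [-2.362  0.    -0.038] [-0.65  0.48  1.83  0.63  1.39  0.66] 8.1833 0.07011904833310828 [-0.2 -0.8 -2.1]
lower tip (no recess) [ 0.5576 -0.1395  0.0293]
E z [-0.1514  0.0449]
side [(array([296.7, 223.3]), 0.94), (array([270.2, 293.3]), 0.89), (array([349.2, 296.1]), 0.77)] [(array([305.6, 196.9]), 0.97), (array([267.9, 279.8]), 0.97), (array([352. , 280.9]), 0.76)]
[[296.70737622 222.91815377]]
top [(array([329.1, 181.9]), 0.82), (array([288.1, 241.4]), 0.63), (array([268.6, 186.3]), 0.57)] [(array([351.5, 182.6]), 0.7), (array([283.6, 242.3]), 0.7), (array([262.7, 185.4]), 0.66)]
[[327.53888273 181.97608473]]
```

{"op": "send_rows", "data": {"series": [{"fingers": 0.07,"travel": [0,0.0032,0.001],"dr": [0,0,0]},{"fingers": 0.07,"travel": [0,0.0032,0.001],"dr": [0,0,0]},{"fingers": 0.07,"travel": [0,0.003,0.0008],"dr": [0,0,0]},{"fingers": 0.07,"travel": [0,0.002,0.0005],"dr": [0,0,0]}]}}

```text
t: 8.82
tcp_pos: [0.5583, -0.1201, 0.0439]
orientation: [-2.361, 0.0, -0.038]
contact_force: [-0.3, -0.7, -0.5]
width: 0.07
```

```bash
python3 -c "
from h import *
rep(1.46,'g3',box=(265,90,100,120))
"
```

```text
[ 0.5583 -0.1201  0.0439] [-2.361  0.    -0.038] [-0.65  0.51  1.82  0.63  1.38  0.65] 8.8167 0.06996437340139998 [-0.3 -0.7 -0.5]
lower tip (no recess) [ 0.5574 -0.145   0.0193]
E z [-0.1544  0.0269]
```

View pics/g3.png

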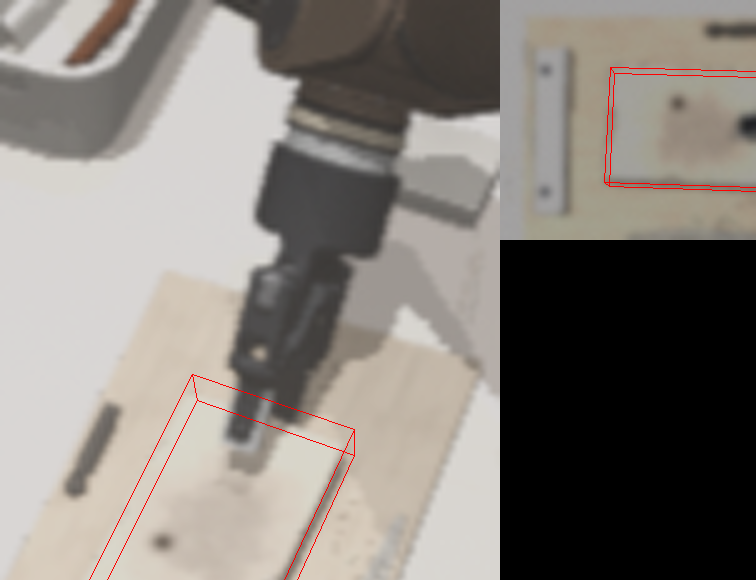

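{"op": "send_rows", "data": {"series": [{"fingers": 0.07,"travel": [0,0.0012,0.001],"dr": [0,0,0]},{"fingers": 0.07,"travel": [0,0.0012,0.001],"dr": [0,0,0]}]}}

```text
t: 9.08
tcp_pos: [0.5586, -0.1205, 0.0413]
orientation: [-2.362, -0.001, -0.038]
contact_force: [0.1, 0.5, -0.5]
width: 0.07
```

{"op": "send_rows", "data": {"series": [{"fingers": 0.07,"travel": [0,0.0012,0.001],"dr": [0,0,0]}]}}

```text
t: 9.17
tcp_pos: [0.5585, -0.1205, 0.0396]
orientation: [-2.362, -0.0, -0.038]
contact_force: [-0.5, 0.1, 1.3]
width: 0.07
```

{"op": "send_rows", "data": {"series": [{"fingers": 0.07,"travel": [0,0.001,0.001],"dr": [0,0,0]}]}}

```text
t: 9.25
tcp_pos: [0.5584, -0.1205, 0.038]
orientation: [-2.362, -0.0, -0.038]
contact_force: [-0.6, 0.2, 0.6]
width: 0.0702
```

{"op": "send_rows", "data": {"series": [{"fingers": 0.07,"travel": [0,0.001,0.001],"dr": [0,0,0]}]}}

```text
t: 9.33
tcp_pos: [0.5584, -0.1205, 0.0366]
orientation: [-2.362, -0.0, -0.038]
contact_force: [-0.5, -0.0, 0.1]
width: 0.0702
```

{"op": "send_rows", "data": {"series": [{"fingers": 0.07,"travel": [0,0,0],"dr": [0,0,0]}]}}

```text
t: 9.42
tcp_pos: [0.5582, -0.1204, 0.0363]
orientation: [-2.361, 0.001, -0.038]
contact_force: [-0.2, -0.2, 0.1]
width: 0.07
```

```bash
cat >> h.py <<'E'
def score(n,im,foot,yaw,th):
    g=cv2.GaussianBlur(cv2.cvtColor(im,cv2.COLOR_BGR2GRAY).astype(np.float32),(0,0),.8)
    gx=cv2.Sobel(g,cv2.CV_32F,1,0);gy=cv2.Sobel(g,cv2.CV_32F,0,1)
    b=brick(foot,yaw,th);s=0
    for i,j in((1,3),(5,7),(3,7),(1,5)):   # scorched-face outline (c=1)
        P=np.linspace(b[i],b[j],60);q=proj(n,P).astype(np.float32);t=q[-1]-q[0];t/=np.linalg.norm(t)
        v=cv2.remap(gx,q[:,0],q[:,1],1).ravel()*-t[1]+cv2.remap(gy,q[:,0],q[:,1],1).ravel()*t[0]
        s+=np.mean(np.clip(np.abs(v),0,60))
    return s
def fit(ims,x0,rng):
    from scipy.optimize import differential_evolution as de
    f=lambda p:-sum(score(n,im,[p[0],p[1],.0085],np.pi+p[2],p[3]) for n,im in ims.items())
    r=de(f,[(a-d,a+d) for a,d in zip(x0,rng)],seed=1,maxiter=40,popsize=10,polish=False);return r.x.round(4),round(-r.fun,1)
E
python3 - <<'E'
from h import *
for k in('g','g2','g3'):
    print(k,fit({'side':cv2.imread('pics/%ss.png'%k),'top':cv2.imread('pics/%st.png'%k)},[.565,.0125,-.04,1.35],[.006,.008,.04,.3]))
ims={n:snap(n,n+'h') for n in('side','top')}
print(fit(ims,[.565,.0125,-.04,1.35],[.006,.008,.04,.3]))
for n in ims: print(n,fit({n:ims[n]},[.565,.0125,-.04,1.35],[.006,.008,.04,.3]))
E
```

```text
Traceback (most recent call last):
  File "h.py", line 49, in fit
    r=de(f,[(a-d,a+d) for a,d in zip(x0,rng)],seed=1,maxiter=40,popsize=10,polish=False);return r.x.round(4),round(-r.fun,1)
  File "h.py", line 48, in <lambda>
    f=lambda p:-sum(score(n,im,[p[0],p[1],.0085],np.pi+p[2],p[3]) for n,im in ims.items())
                ~~~^^^^^^^^^^^^^^^^^^^^^^^^^^^^^^^^^^^^^^^^^^^^^^^^^^^^^^^^^^^^^^^^^^^^^^^
  File "h.py", line 48, in <genexpr>
    f=lambda p:-sum(score(n,im,[p[0],p[1],.0085],np.pi+p[2],p[3]) for n,im in ims.items())
                    ~~~~~^^^^^^^^^^^^^^^^^^^^^^^^^^^^^^^^^^^^^^^^
  File "h.py", line 42, in score
    P=np.linspace(b[i],b[j],60);q=proj(n,P).astype(np.float32);t=q[-1]-q[0];t/=np.linalg.norm(t)
                                  ~~~~^^^^^
  File "h.py", line 8, in proj
    K,d,r,t=cm(n);return cv2.projectPoints(np.array(P,float).reshape(-1,1,3),r,t,K,d)[0].reshape(-1,2)
            ~~^^^
  File "h.py", line 5, in cm
    m=ctrl.camera_model(n);K=np.array([[m['fx'],0,m['cx']],[0,m['fy'],m['cy']],[0,0,1]],float)
ValueError: time passes only in moves, steps and waits
```

```bash
sed -i 's/^def cm(n):/import functools\n@functools.lru_cache(None)\ndef cm(n):/' h.py
python3 - <<'E'
from h import *
for k in('g','g2','g3'):
    print(k,fit({'side':cv2.imread('pics/%ss.png'%k),'top':cv2.imread('pics/%st.png'%k)},[.565,.0125,-.04,1.35],[.006,.008,.04,.3]))
ims={n:snap(n,n+'h') for n in('side','top')}
print(fit(ims,[.565,.0125,-.04,1.35],[.006,.008,.04,.3]))
for n in ims: print(n,fit({n:ims[n]},[.565,.0125,-.04,1.35],[.006,.008,.04,.3]))
E
```

```text
g (array([ 0.5685,  0.0158, -0.0474,  1.1552]), np.float64(306.8))
g2 (array([ 0.5677,  0.0116, -0.0166,  1.4741]), np.float64(322.5))
g3 (array([ 0.5687,  0.0193, -0.0405,  1.565 ]), np.float64(300.5))
(array([ 0.5629,  0.0161, -0.0656,  1.457 ]), np.float64(301.4))
side (array([ 0.5694,  0.0173, -0.0428,  1.5811]), np.float64(173.9))
top (array([ 0.5614,  0.0078, -0.0545,  1.4827]), np.float64(142.3))
```

{"op": "send_rows", "data": {"series": [{"fingers": 0.07,"travel": [0,0.0005,-0.0007],"dr": [0,0,0]},{"fingers": 0.07,"travel": [0,0.0005,-0.0007],"dr": [0,0,0]},{"fingers": 0.07,"travel": [0,0.001,-0.001],"dr": [0,0,0]},{"fingers": 0.07,"travel": [0,0.001,-0.001],"dr": [0,0,0]},{"fingers": 0.07,"travel": [0,0.001,-0.001],"dr": [0,0,0]}]}}

```text
t: 9.93
tcp_pos: [0.5582, -0.1267, 0.037]
orientation: [-2.362, -0.0, -0.038]
contact_force: [0.4, -1.0, -0.5]
width: 0.07
```

{"op": "send_rows", "data": {"series": [{"fingers": 0.07,"travel": [0,0.0015,-0.0015],"dr": [0,0,0]},{"fingers": 0.07,"travel": [0,0.0015,-0.0015],"dr": [0,0,0]},{"fingers": 0.07,"travel": [0,0.0015,-0.003],"dr": [0,0,0]},{"fingers": 0.07,"travel": [0,0.001,-0.02],"dr": [0,0,0]},{"fingers": 0.07,"travel": [0,0,-0.035],"dr": [0,0,0]}]}}

```text
t: 10.35
tcp_pos: [0.554, -0.1706, 0.0738]
orientation: [-2.356, 0.007, -0.036]
contact_force: [0.1, -0.3, 0.0]
width: 0.0702
```

{"op": "send_rows", "data": {"series": [{"fingers": 0.07,"travel": [0,0,-0.04],"dr": [0,0,0]},{"fingers": 0.04,"travel": [0,0,-0.04],"dr": [0,0,0]},{"fingers": 0.02,"travel": [0,0,0],"dr": [0,0,0]},{"fingers": 0,"travel": [0,0,0],"dr": [0,0,0]}]}}

```text
t: 10.68
tcp_pos: [0.5552, -0.2323, 0.1357]
orientation: [-2.366, -0.004, -0.041]
contact_force: [-0.2, 0.0, -0.3]
width: 0.0342
```

```bash
python3 - <<'E'
from h import *
ims={n:snap(n,n+'i') for n in('side','top')}
b=[.565,.0155,-.03,1.5708];d=[.008,.012,.04,.0001]
f,s=fit(ims,b,d);print(f,s)
for n in ims: print(n,fit({n:ims[n]},b,d)); print([(np.round(k['position'],1),round(k['confidence'],2),atz(n,k['position'],.0085).round(4)) for q in('fire_brick','brick_foot','stop_face') for k in ctrl.mark_of(n,q)[:1]])
st=ctrl.read_state();print(st['t'],st['tcp_pos'],st['width'])
bk=brick([f[0],f[1],.0085],np.pi+f[2],f[3])
o=[draw(ims['side'],'side',(250,140,110,120),[(bk,E_,(0,0,255))],4),draw(ims['top'],'top',(300,148,110,70),[(bk,E_,(0,0,255))],3)]
o[1]=np.pad(o[1],((0,480-210),(0,0),(0,0)));cv2.imwrite('pics/i.png',np.hstack(o))
E
```

```text
[ 0.5682  0.0192 -0.0355  1.5708] 300.0
side (array([ 0.5678,  0.0175, -0.0343,  1.5708]), np.float64(164.9))
[(array([306.4, 202.5]), 0.96, array([ 0.5643, -0.0598,  0.0085])), (array([348.1, 292.9]), 0.91, array([0.3645, 0.1539, 0.0085])), (array([293.3, 237.6]), 0.79, array([0.5563, 0.0584, 0.0085]))]
top (array([ 0.5621,  0.01  , -0.0492,  1.5708]), np.float64(154.1))
[(array([281.9, 241.9]), 0.93, array([0.3502, 0.1722, 0.0085])), (array([328. , 181.5]), 0.93, array([0.5667, 0.0109, 0.0085])), (array([319. , 182.5]), 0.73, array([0.5629, 0.0431, 0.0085]))]
11.0833 [ 0.55385355 -0.22836375  0.13232664] 6.017703753337361e-05
```

View pics/i.png

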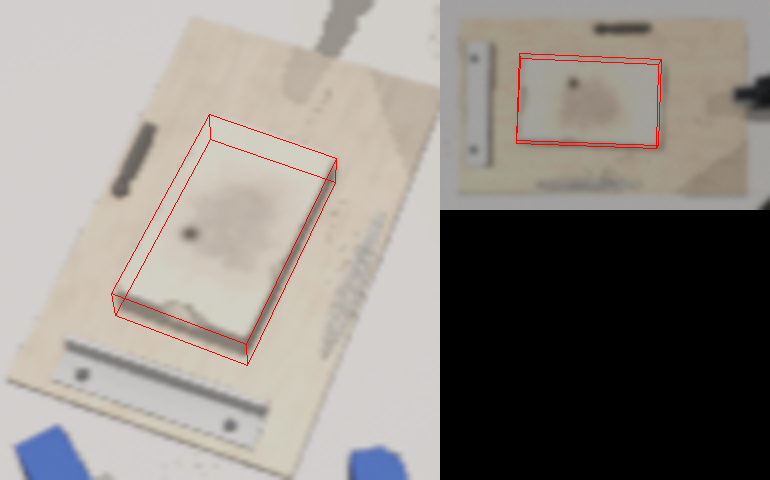

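The brick lies flat, scorched face up. Its end is about 34 mm short of the stop and it is turned about 2°. I'll square up the tool with the jaws across the board and push with both fingertips.

{"op": "send_rows", "data": {"series": [{"fingers": 0.06,"travel": [0,0,0],"dr": [-0.112,0,0]},{"fingers": 0.06,"travel": [0,0,0],"dr": [-0.112,0,0]},{"fingers": 0.06,"travel": [0,0,0],"dr": [-0.112,0,0]},{"fingers": 0.06,"travel": [0,0,0],"dr": [-0.112,0,0]},{"fingers": 0.06,"travel": [0,0,0],"dr": [-0.112,0,0]}]}}

```text
t: 11.5
tcp_pos: [0.5545, -0.2296, 0.1339]
orientation: [-2.927, -0.001, -0.038]
contact_force: [-0.5, 0.6, 0.3]
width: 0.0595
```

{"op": "send_rows", "data": {"series": [{"fingers": 0.06,"travel": [0,0,0],"dr": [-0.112,0,0]},{"fingers": 0.06,"travel": [0,0,0],"dr": [-0.111,0,0]},{"fingers": 0.06,"travel": [0,0,0],"dr": [0,0,-0.12]},{"fingers": 0.06,"travel": [0,0,0],"dr": [0,0,-0.12]},{"fingers": 0.06,"travel": [0,0,0],"dr": [0,0,-0.12]}]}}

```text
t: 11.92
tcp_pos: [0.5541, -0.2281, 0.1331]
orientation: [3.139, 0.001, 0.329]
contact_force: [0.4, -0.6, -0.1]
width: 0.0599
```

{"op": "send_rows", "data": {"series": [{"fingers": 0.06,"travel": [0,0,0],"dr": [0,0,-0.12]},{"fingers": 0.06,"travel": [0,0,0],"dr": [0,0,-0.12]},{"fingers": 0.06,"travel": [0,0,0],"dr": [0,0,-0.12]},{"fingers": 0.06,"travel": [0,0,0],"dr": [0,0,-0.12]},{"fingers": 0.06,"travel": [0,0,0],"dr": [0,0,-0.12]}]}}

```text
t: 12.33
tcp_pos: [0.554, -0.2289, 0.1329]
orientation: [3.141, 0.002, 0.928]
contact_force: [-0.4, -0.2, 0.2]
width: 0.0601
```

{"op": "send_rows", "data": {"series": [{"fingers": 0.06,"travel": [0,0,0],"dr": [0,0,-0.12]},{"fingers": 0.06,"travel": [0,0,0],"dr": [0,0,-0.12]},{"fingers": 0.06,"travel": [0,0,0],"dr": [0,0,-0.12]},{"fingers": 0.06,"travel": [0,0,0],"dr": [0,0,-0.12]},{"fingers": 0.06,"travel": [0,0,0],"dr": [0,0,0]}]}}

```text
t: 12.75
tcp_pos: [0.554, -0.2289, 0.1329]
orientation: [-3.141, 0.002, 1.404]
contact_force: [-0.3, -0.0, 0.5]
width: 0.06
```

```bash
python3 -c "
from h import *
st=ctrl.read_state();print(st['t'],st['tcp_pos'],st['orientation'],st['joints'].round(2),st['contact_force'],st['width'])"
```

```text
12.75 [ 0.55401632 -0.22894192  0.13291142] [-3.14114519e+00  2.42658556e-03  1.40429556e+00] [-0.56  0.22  1.85 -0.    1.07 -0.39] [-0.34298825 -0.04818459  0.52558178] 0.06002325462280517
```

{"op": "send_rows", "data": {"series": [{"fingers": 0.06,"travel": [0,0,0],"dr": [0,0,-0.086]},{"fingers": 0.06,"travel": [0,0,0],"dr": [0,0,-0.085]},{"fingers": 0.06,"travel": [0.014,0.002,0.03],"dr": [0,0,0]},{"fingers": 0.06,"travel": [0.014,0.002,0.03],"dr": [0,0,0]},{"fingers": 0.06,"travel": [0,0,0.025],"dr": [0,0,0]}]}}

```text
t: 13.17
tcp_pos: [0.5577, -0.1993, 0.0466]
orientation: [-3.141, 0.002, 1.571]
contact_force: [-1.5, -0.7, -0.5]
width: 0.0602
```

{"op": "send_rows", "data": {"series": [{"fingers": 0.06,"travel": [0,0,0.015],"dr": [0,0,0]},{"fingers": 0.06,"travel": [0,0,0.01],"dr": [0,0,0]},{"fingers": 0.06,"travel": [0,0,0.004],"dr": [0,0,0]},{"fingers": 0.06,"travel": [0,0,0],"dr": [0,0,0]}]}}

```text
t: 13.5
tcp_pos: [0.5578, -0.2016, 0.0185]
orientation: [-3.14, 0.002, 1.571]
contact_force: [0.7, 0.2, 0.2]
width: 0.0597
```

{"op": "send_rows", "data": {"series": [{"fingers": 0.06,"travel": [0.007,0,0],"dr": [0,0,0]},{"fingers": 0.06,"travel": [0.007,0,0],"dr": [0,0,0]},{"fingers": 0.06,"travel": [0.006,0,0],"dr": [0,0,0]},{"fingers": 0.06,"travel": [0.004,0,0],"dr": [0,0,0]}]}}

```text
t: 13.83
tcp_pos: [0.5586, -0.177, 0.0202]
orientation: [3.14, 0.004, 1.573]
contact_force: [0.2, -0.4, -0.5]
width: 0.0599
```

```bash
python3 -c "
from h import *
st=ctrl.read_state();print(st['t'],st['tcp_pos'],st['orientation'],st['joints'].round(2),st['contact_force'],st['width'])"
```

```text
13.8333 [ 0.55860648 -0.17704533  0.02020867] [3.14029467 0.0035551  1.57319522] [-0.48  0.35  1.92 -0.    0.86 -0.48] [ 0.2310029  -0.44271999 -0.50099547] 0.059899790853580104
```

{"op": "send_rows", "data": {"series": [{"fingers": 0.06,"travel": [0.003,0,0],"dr": [0,0,0]},{"fingers": 0.06,"travel": [0.003,0,0],"dr": [0,0,0]},{"fingers": 0.06,"travel": [0.003,0,0],"dr": [0,0,0]},{"fingers": 0.06,"travel": [0.003,0,0],"dr": [0,0,0]},{"fingers": 0.06,"travel": [0.003,0,0],"dr": [0,0,0]}]}}

```text
t: 14.25
tcp_pos: [0.5581, -0.1627, 0.0191]
orientation: [-3.142, 0.003, 1.573]
contact_force: [0.1, -3.5, -0.3]
width: 0.06
```

{"op": "send_rows", "data": {"series": [{"fingers": 0.06,"travel": [0.002,0,0],"dr": [0,0,0]},{"fingers": 0.06,"travel": [0.002,0,0],"dr": [0,0,0]},{"fingers": 0.06,"travel": [0.002,0,0],"dr": [0,0,0]},{"fingers": 0.06,"travel": [0.002,0,0],"dr": [0,0,0]},{"fingers": 0.06,"travel": [0.002,0,0],"dr": [0,0,0]}]}}

```text
t: 14.67
tcp_pos: [0.5581, -0.1529, 0.0192]
orientation: [3.141, 0.003, 1.573]
contact_force: [0.6, -1.8, -0.4]
width: 0.0601
```

{"op": "send_rows", "data": {"series": [{"fingers": 0.06,"travel": [0.002,0,0],"dr": [0,0,0]},{"fingers": 0.06,"travel": [0.002,0,0],"dr": [0,0,0]},{"fingers": 0.06,"travel": [0.002,0,0],"dr": [0,0,0]}]}}

```text
t: 14.92
tcp_pos: [0.5581, -0.1468, 0.0192]
orientation: [-3.141, 0.003, 1.573]
contact_force: [-0.2, -2.2, -0.7]
width: 0.0603
```

{"op": "send_rows", "data": {"series": [{"fingers": 0.06,"travel": [0.0015,0,0],"dr": [0,0,0]},{"fingers": 0.06,"travel": [0.0015,0,0],"dr": [0,0,0]}]}}

```text
t: 15.08
tcp_pos: [0.558, -0.1438, 0.0191]
orientation: [-3.141, 0.003, 1.573]
contact_force: [0.3, -2.5, -0.3]
width: 0.0599
```

```bash
python3 - <<'E'
from h import *
ims={n:snap(n,n+'j') for n in('side','top')}
b=[.565,.035,-.02,1.5708];d=[.008,.02,.05,.0001]
for n in ims: print(n,fit({n:ims[n]},b,d)); print([(np.round(k['position'],1),round(k['confidence'],2),atz(n,k['position'],.0085).round(4)) for q in('brick_foot','stop_face') for k in ctrl.mark_of(n,q)[:3]])
st=ctrl.read_state();print(st['t'],st['tcp_pos'],st['contact_force'])
E
```

```text
side (array([0.5622, 0.0341, 0.003 , 1.5708]), np.float64(197.9))
[(array([269.6, 293.6]), 0.89, array([0.5517, 0.227 , 0.0085])), (array([349.2, 296.1]), 0.88, array([0.3592, 0.1609, 0.0085])), (array([290.6, 235. ]), 0.78, array([0.5664, 0.0537, 0.0085]))]
top (array([0.562 , 0.0446, 0.0123, 1.5708]), np.float64(115.4))
[(array([226.4, 197.7]), 0.72, array([0.5061, 0.3753, 0.0085])), (array([287.2, 241. ]), 0.67, array([0.3535, 0.1534, 0.0085])), (array([265.9, 187.5]), 0.61, array([0.5438, 0.2335, 0.0085])), (array([316.1, 181.3]), 0.94, array([0.5672, 0.0535, 0.0085]))]
15.3833 [ 0.5578697  -0.14353721  0.0189725 ] [ 0.29629034 -0.8789691  -0.59520768]
```

{"op": "send_rows", "data": {"series": [{"fingers": 0.06,"travel": [0.002,0,0],"dr": [0,0,0]},{"fingers": 0.06,"travel": [0.002,0,0],"dr": [0,0,0]},{"fingers": 0.06,"travel": [0.002,0,0],"dr": [0,0,0]},{"fingers": 0.06,"travel": [0.002,0,0],"dr": [0,0,0]}]}}

```text
t: 15.72
tcp_pos: [0.5579, -0.1357, 0.019]
orientation: [-3.141, 0.003, 1.573]
contact_force: [0.4, -1.8, 0.8]
width: 0.0598
```

{"op": "send_rows", "data": {"series": [{"fingers": 0.06,"travel": [0.001,0,0],"dr": [0,0,0]},{"fingers": 0.06,"travel": [0.001,0,0],"dr": [0,0,0]}]}}

```text
t: 15.88
tcp_pos: [0.5579, -0.1336, 0.019]
orientation: [-3.141, 0.003, 1.573]
contact_force: [0.6, -2.1, -0.6]
width: 0.0601
```

{"op": "send_rows", "data": {"series": [{"fingers": 0.06,"travel": [0.001,0,0],"dr": [0,0,0]},{"fingers": 0.06,"travel": [0.001,0,0],"dr": [0,0,0]}]}}

```text
t: 16.05
tcp_pos: [0.5579, -0.1317, 0.019]
orientation: [-3.141, 0.003, 1.573]
contact_force: [0.1, -1.4, -0.4]
width: 0.0599
```

{"op": "send_rows", "data": {"series": [{"fingers": 0.06,"travel": [0.001,0,0],"dr": [0,0,0]}]}}

```text
t: 16.13
tcp_pos: [0.5579, -0.1307, 0.019]
orientation: [-3.141, 0.003, 1.573]
contact_force: [-0.4, -1.2, -0.2]
width: 0.06
```

{"op": "send_rows", "data": {"series": [{"fingers": 0.06,"travel": [0.001,0,0],"dr": [0,0,0]}]}}

```text
t: 16.22
tcp_pos: [0.5579, -0.1297, 0.019]
orientation: [-3.141, 0.003, 1.573]
contact_force: [0.6, -1.4, -1.2]
width: 0.0598
```

Foot is at about y = 0.047 by dead reckoning. Going in single 0.7 mm rows until the stop is felt.

{"op": "send_rows", "data": {"series": [{"fingers": 0.06,"travel": [0.0007,0,0],"dr": [0,0,0]}]}}

```text
t: 16.3
tcp_pos: [0.5579, -0.129, 0.019]
orientation: [-3.141, 0.003, 1.573]
contact_force: [0.0, -2.1, -1.6]
width: 0.0601
```

{"op": "send_rows", "data": {"series": [{"fingers": 0.06,"travel": [0.0007,0,0],"dr": [0,0,0]}]}}

```text
t: 16.38
tcp_pos: [0.558, -0.1283, 0.019]
orientation: [-3.141, 0.003, 1.573]
contact_force: [0.1, -1.8, -0.9]
width: 0.0603
```

{"op": "send_rows", "data": {"series": [{"fingers": 0.06,"travel": [0.0007,0,0],"dr": [0,0,0]}]}}

```text
t: 16.47
tcp_pos: [0.5579, -0.1277, 0.019]
orientation: [-3.141, 0.003, 1.573]
contact_force: [-0.8, -1.2, -0.6]
width: 0.0594
```

{"op": "send_rows", "data": {"series": [{"fingers": 0.06,"travel": [0.0007,0,0],"dr": [0,0,0]}]}}

```text
t: 16.55
tcp_pos: [0.5579, -0.127, 0.019]
orientation: [-3.141, 0.003, 1.573]
contact_force: [0.3, -1.6, -1.2]
width: 0.0604
```

{"op": "send_rows", "data": {"series": [{"fingers": 0.06,"travel": [0.0007,0,0],"dr": [0,0,0]}]}}

```text
t: 16.63
tcp_pos: [0.558, -0.1263, 0.019]
orientation: [-3.141, 0.003, 1.573]
contact_force: [0.2, -2.0, -0.4]
width: 0.0596
```

{"op": "send_rows", "data": {"series": [{"fingers": 0.06,"travel": [0.0007,0,0],"dr": [0,0,0]}]}}

```text
t: 16.72
tcp_pos: [0.5579, -0.1256, 0.019]
orientation: [-3.141, 0.003, 1.573]
contact_force: [-0.3, -0.9, -0.2]
width: 0.0599
```

{"op": "send_rows", "data": {"series": [{"fingers": 0.06,"travel": [0.0007,0,0],"dr": [0,0,0]}]}}

```text
t: 16.8
tcp_pos: [0.5579, -0.1248, 0.019]
orientation: [-3.141, 0.003, 1.573]
contact_force: [-0.1, -1.1, -0.6]
width: 0.0602
```

```bash
python3 - <<'E'
from h import *
ims={n:snap(n,n+'k') for n in('side','top')}
b=[.562,.048,.005,1.5708];d=[.006,.012,.03,.0001]
for n in ims: print(n,fit({n:ims[n]},b,d))
st=ctrl.read_state();print(st['t'],st['tcp_pos'],st['contact_force'])
E
```

```text
side (array([0.5618, 0.048 , 0.0026, 1.5709]), np.float64(192.4))
top (array([0.5612, 0.0585, 0.0346, 1.5709]), np.float64(108.0))
16.9 [ 0.55794199 -0.12471975  0.01897578] [ 0.34938264 -0.99126707  0.04832663]
```

{"op": "send_rows", "data": {"series": [{"fingers": 0.06,"travel": [0.0007,0,0],"dr": [0,0,0]}]}}

```text
t: 16.98
tcp_pos: [0.5579, -0.1244, 0.019]
orientation: [-3.141, 0.003, 1.573]
contact_force: [-0.7, -3.3, -0.9]
width: 0.06
```

{"op": "send_rows", "data": {"series": [{"fingers": 0.06,"travel": [0.0007,0,0],"dr": [0,0,0]}]}}

```text
t: 17.07
tcp_pos: [0.558, -0.1244, 0.0191]
orientation: [-3.142, 0.005, 1.573]
contact_force: [-0.9, -6.1, -1.8]
width: 0.0602
```

{"op": "send_rows", "data": {"series": [{"fingers": 0.06,"travel": [0.0007,0,0],"dr": [0,0,0]}]}}

```text
t: 17.15
tcp_pos: [0.558, -0.1244, 0.0192]
orientation: [3.142, 0.006, 1.574]
contact_force: [-1.8, -8.3, -1.5]
width: 0.0602
```

{"op": "send_rows", "data": {"series": [{"fingers": 0.06,"travel": [0.0007,0,0],"dr": [0,0,0]}]}}

```text
t: 17.23
tcp_pos: [0.558, -0.1243, 0.0193]
orientation: [3.141, 0.007, 1.574]
contact_force: [-2.8, -10.0, -1.4]
width: 0.0601
```

The stop is felt: the TCP halts and the force rises to 10 N. Backing off and checking.

{"op": "send_rows", "data": {"series": [{"fingers": 0.06,"travel": [-0.002,0,0],"dr": [0,0,0]},{"fingers": 0.06,"travel": [-0.005,0,0],"dr": [0,0,0]},{"fingers": 0.06,"travel": [-0.02,0,0],"dr": [0,0,0]},{"fingers": 0.06,"travel": [-0.02,0,-0.01],"dr": [0,0,0]},{"fingers": 0.06,"travel": [-0.02,0,-0.035],"dr": [0,0,0]}]}}

```text
t: 17.65
tcp_pos: [0.5539, -0.1869, 0.0587]
orientation: [-3.131, -0.004, 1.573]
contact_force: [0.1, 0.3, -0.2]
width: 0.0599
```

{"op": "send_rows", "data": {"series": [{"fingers": 0.06,"travel": [-0.03,0,-0.02],"dr": [0,0,0]},{"fingers": 0.06,"travel": [-0.03,0,-0.02],"dr": [0,0,0]},{"fingers": 0.06,"travel": [-0.03,0,-0.02],"dr": [0,0,0]},{"fingers": 0.06,"travel": [-0.03,0,-0.02],"dr": [0,0,0]},{"fingers": 0.06,"travel": [0,0,0],"dr": [0,0,0]}]}}

```text
t: 18.07
tcp_pos: [0.5607, -0.3154, 0.1508]
orientation: [3.133, 0.011, 1.569]
contact_force: [0.7, -0.2, 0.4]
width: 0.0599
```

```bash
python3 - <<'E'
from h import *
ims={n:snap(n,n+'l') for n in('side','top')}
b=[.562,.048,.005,1.5708];d=[.006,.012,.03,.0001]
for n in ims: print(n,fit({n:ims[n]},b,d)); print([(np.round(k['position'],1),round(k['confidence'],2),atz(n,k['position'],.0085).round(4)) for q in('brick_foot','stop_face','tweezers','punch') for k in ctrl.mark_of(n,q)[:2]])
st=ctrl.read_state();print(st['t'],st['tcp_pos'],st['contact_force'])
o=[draw(ims['side'],'side',(245,140,110,125),[],4),draw(ims['top'],'top',(300,146,110,72),[],3)]
o[1]=np.pad(o[1],((0,500-216),(0,0),(0,0)));cv2.imwrite('pics/l.png',np.hstack(o))
E
```

```text
side (array([ 0.559 ,  0.0593, -0.004 ,  1.5708]), np.float64(158.1))
[(array([351.7, 293.2]), 0.95, array([0.3556, 0.1514, 0.0085])), (array([289.3, 236.8]), 0.93, array([0.5676, 0.0601, 0.0085])), (array([292.9, 234.6]), 0.78, array([0.5609, 0.0503, 0.0085])), (array([207. , 332.6]), 0.55, array([0.654 , 0.3705, 0.0085])), (array([337.4, 208.2]), 0.61, array([ 0.4736, -0.0735,  0.0085])), (array([279.8, 181. ]), 0.55, array([ 0.6671, -0.1018,  0.0085]))]
top (array([0.5615, 0.0568, 0.0061, 1.5708]), np.float64(168.4))
[(array([312.3, 185.7]), 0.86, array([0.5512, 0.067 , 0.0085])), (array([289.3, 240.7]), 0.81, array([0.3546, 0.146 , 0.0085])), (array([317.3, 181.2]), 0.7, array([0.5676, 0.0492, 0.0085])), (array([355.7, 181.2]), 0.22, array([ 0.5684, -0.0883,  0.0085])), (array([346.8, 209.3]), 0.49, array([ 0.4673, -0.0567,  0.0085])), (array([346.9, 207.6]), 0.65, array([ 0.4734, -0.057 ,  0.0085])), (array([359.6, 158. ]), 0.5, array([ 0.653 , -0.1024,  0.0085]))]
18.5667 [ 0.55821898 -0.30765762  0.1437548 ] [-0.32065085  0.15860824 -0.13159434]
```

View pics/l.png

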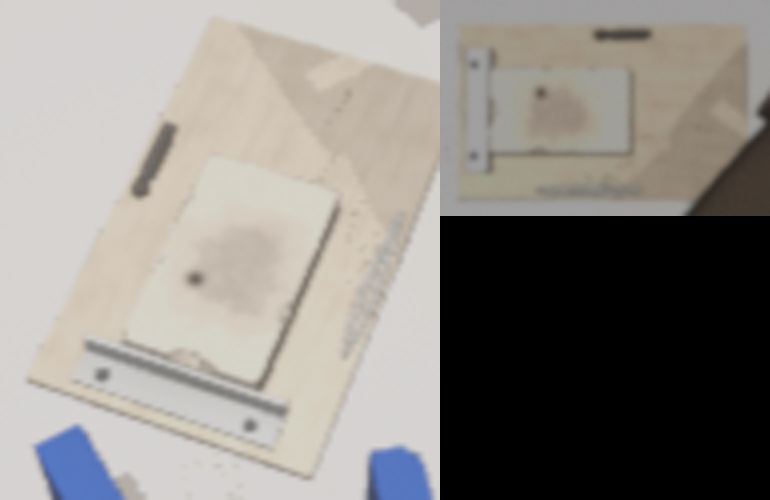

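The last picture shows the brick flat, scorched face up, its end against the stop at about (85,340)–(265,395) with no visible gap and parallel to it. The punch and the tweezers are where they were. Handing in.

```bash
python3 -c "
from plant import ctrl
print(ctrl.close_job())"
```

```text
the job is handed in; nothing more can be done
None
```

The brick lies flat on the board, scorched face up, with its end against the stop. I handed the job in at about 18.6 s, and no verdict was reported.

- **Tipping:** I held the brick loosely between the open fingers, never gripping it, and turned it about its foot edge with the lower finger under it. Overlays matched the images at 19°, 45° and 63°, and the foot did not slide. The force on the tool stayed around 1–2.3 N.
- **Last stretch not confirmed:** I could not show that the finger still carried the brick at the very end. At my estimated lean of about 84° the tool no longer felt its weight, while the image fit at that moment already read about flat. The brick's end may have slipped off the fingertip over the last 1–2 cm.
- **Pushing back:** Both fingertips pushed the free end at about 2 N. At the stop the tool halted and the force rose to 10 N, then I backed off.

**Last checks:**
- The final picture shows the end parallel to the stop with no visible gap.
- The image fits put the brick's turn within about 0.5° of the board.
- Those fits and the marks placed the foot at y = 57–67 mm and the stop at 49–50 mm, so they disagree by several millimetres. I relied on the felt contact and the picture instead.
- The tweezers and the punch showed no visible movement; I did not check the steel block, cone or brass scrap after the job.
- The arm ended clear of everything.

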